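# Open the wine case and scan its label

## Robot

A 6-joint arm with a two-finger parallel gripper is mounted at the origin on the work surface. World frame = base frame: x ahead of the robot, y to its left, z up, the work surface at z = 0. Lengths are in m, angles in rad, forces in N, time in s.
With the tool pointing down it reaches from about 0.3 to 0.95 m from the base axis. Payload 3.1 kg.
Tool frame: the origin (TCP) lies at the very end of the fingers, on their centre line; the grasp point (between the pads) lies 19 mm behind it; z points along the fingers, y is the direction in which the jaws open and shut (so a half turn about z gives the same grasp; the last joint's range is limited). The gripper opens to 85 mm and grips with 20 to 120 N. Pads are 22 mm wide; open, the fingers measure 114 mm over their backs; the gripper's body (76 mm by 85 mm) begins 54 mm behind the grasp point. The pads swing forward as they close: fully open they stand 13 mm farther back than shut.
Start: joints at [1.125, 0.308, 1.634, -0, 1.2, -0.07], TCP at [0.229, 0.581, 0.231] pointing down, gripper open.
Joint ranges: [-3.06, 3.06], [-0.79, 1.96], [0.05, 2.63], [-1.19, 4.34], [0.05, 2.64], [-2.94, 2.94]. Speed limits (rad/s): [2.79, 2.79, 3.14, 3.14, 3.14, 3.14].

## Interface

Orientations are given as [roll, pitch, yaw] about the fixed x, y, z axes, in that order (R = Rz(yaw) Ry(pitch) Rx(roll)).
In Python, from bench import read_state, cams, order, spotter gives the robot as it stands.
- The arm moves only by the tool drive_tool, never from a script. Its argument "deltas" is a list of rows, each an object with "grip": the opening, from 0 (shut) to 1 (fully open); "offset": the shift along the tool's x, y, z in cm, a list of three; "spin": the turn about the tool's z in degrees. A call has 1 to 12 rows; each row is the pose to reach, as a shift and turn from the pose measured when the call began, along the tool's axes at that moment; what a row does not reach only later rows make up. A row lasts 1/8 s, in which the tool goes at most 62.5 mm and 10.7 degrees, less where a joint would pass 70% of its speed; a pose out of reach is approached as far as the arm can. A call with a gripper value outside its range is refused whole. The fingers move at their own pace and stop on an object; the grip force is fixed at half the most. Time passes only in rows, so rows that repeat a pose let the fingers close. It gives the time, the measured TCP pose, the force and the opening at its end, in the units of the state.
- read_state(): the state, without advancing time (a new reading comes with each control period).
- cams.grab_frame(name): name is "side" or "top"; returns the picture (480x640x3 uint8, red, green, blue); there is no depth.
- cams.calibration(name): a dict with "fx", "fy", "cx", "cy" (pixels), "k1" (the pictures are not rectified: a ray, as slopes to the right and down, at radius r is drawn at 1 + k1 r^2 times it, then the intrinsics apply), "cam_to_world" (4x4, takes a point from camera to world coordinates). Camera axes: x right, y down, z forward; pixel columns grow to the right and rows downward; lengths in m; the calibration is good to about 2 mm. A picture is of the moment at which its call begins. calibration takes no time and is no camera call.
- order.hand_in(): hands the job in, once; it reports no verdict.
Trained networks look in the newest picture that a camera, given by its name, has taken for a name from the list of things; names that differ only in an ending like _2 or _b are one class to them, and where a whole thing is asked for, a point or a joint stands for the part that bears it (a point fixed in the world has none). Each returns a list of dicts, best first, with "conf" (0 to 1); they miss things now and then, are a little off and sometimes report something else, mostly with a low value. They report only what shows in the picture. A call takes as long as a camera call.
- spotter.outline_of(camera, query): "region" (480x640 bool, what is visible of it) and "rect" ([left, top, width, height] in pixels, round what is visible of it).
- spotter.pinpoint(camera, query): "uv" ([column, row] in pixels: a listed point, or the origin of a listed thing).
The state is a dict: "t": time; "q": joint angles; "dq": joint speeds; "tau": joint torques, N m; "eef_pos": TCP position; "tool_rot": TCP orientation; "ft_force": force on the tool from outside, world axes, zero at the start; "ft_torque": the same for the moment, N m; "finger_gap": finger opening in m.
Only numpy, scipy, OpenCV 4.12 (cv2) and the standard library are available. Lean on these libraries where they do the work, as an engineer would, in place of code of your own. Each camera call takes 0.05 s, during which the arm holds its last target. There are 200 camera calls.

## Task

Book in the half bottles: lift the lid of the wooden wine case by its front tab and lay it back until it leans on its stop by itself, without flinging it. Then squeeze the clamped hand scanner's trigger all the way in, hold it about half a second to scan the label inside the lid, and let it go. Leave everything else on the table standing where it is.

Things in the scene. Friction and masses are not known exactly. Their poses are not given: they have to be found in the camera images.
- case: Pale wooden case, 160 (x) x 275 (y) x 85 mm (z) without its lid, fixed to the table, holding two half bottles. Origin: centre of its underside, on the table; -x is its front (towards the robot), +x its back with the hinge, z up. Two steel straps on the back stand about 50 mm above the rim and lean back: the lid's stop.
- lid (a joint): Hinge of the case's lid (rad): 0 shut (at the start), 1.85 leaning back on its stop, 16 degrees past upright. A flat wooden board, 160 x 275 x 10 mm, 0.2 to 0.45 kg, hinged on the case's back top edge, lightly damped. Let go before upright (1.57) it falls shut; past upright it sinks back onto its stop by itself.
- lid_tab (a point): Middle of the lower front edge of the lid's finger tab: a wooden tongue 50 mm wide (along the case's y) and 10 mm thick that juts 25 mm out from the middle of the lid's front edge, with free air beneath it down to the table. This point is 185 mm from the hinge line. It turns with the lid: its axes are the case's when the lid is shut.
- lid_hinge (a point): Middle of the lid's hinge line, on the case's back top edge (80 mm behind the case's middle, 85 mm above the table). The hinge axis runs along the case's y.
- scanner: Grey pistol-shaped scanner clamped on its side in a fixed stand (round foot, 110 mm wide). Origin: centre of the foot's underside, on the table. x: the way it looks. Head 110 mm above the table (45 mm wide, 38 tall, x from -53 to 91 mm). The grip leaves the head level along -y: 28 mm thick (x from -34 to -6 mm), 30 mm tall in z, ending at y = -128 mm.
- trigger (a joint): Sprung trigger of the scanner (rad): 0 released, 0.25 fully squeezed. Black bar, 48 x 10 x 22 mm, along the front (+x) side of the grip, hinged at its head end about a vertical axis (scanner x 9, y -26 mm). Squeezing swings its free end towards the grip (-x). About 6 N at its middle squeezes it fully; it springs back when let go.
- trigger_pad (a point): Spot on the trigger's front face to press, 32 mm from the trigger's hinge, at mid height (110 mm above the table). Presses towards the scanner's -x, travel 8 mm.
- grip_back (a point): Spot on the back (-x) face of the scanner's fixed grip across from the trigger spot, at mid height (110 mm above the table); 54 mm behind the trigger spot while released, 46 mm when squeezed (flat finger pads end up about 49 mm apart). From above, one finger can go on each side; this side of the grip does not give.
- bottle: Bystander, loose: full standing wine bottle, 300 mm tall, 74 mm thick. Origin: centre of its underside.
- cup: Bystander, loose: small steel tasting bowl, 84 mm wide, 45 mm tall. Origin: centre of its underside.
- stopper: Bystander, loose: steel bottle stopper, 32 mm wide, 45 mm tall. Origin: centre of its underside.
- dripring: Bystander, loose: dark steel drip ring, 48 mm wide, 14 mm tall. Origin: centre of its underside.
- corkscrew: Bystander, loose: waiter's corkscrew lying flat, 115 mm long, 14 mm tall. Origin: centre of its underside.
- cork: Bystander, loose: cork lying flat, 45 x 24 x 24 mm. Origin: centre of its underside.
- jar: Bystander, loose: glass jar with steel cap, 70 mm wide, 90 mm tall. Origin: centre of its underside.

How it is judged:
By the outcome, as a careful person would: the job done as asked, in the order asked, and still so for the second after the job is handed in, with the robot touching nothing.
It also fails if it takes over 50 s, if anything falls off the work surface, if the arm or the gripper's body presses on something with over 40 N, if the wrist force passes 120 N, or if a joint passes its speed limit or range.

## Working session

There is one attempt and no reset: what is moved stays moved. The work goes in short steps, Python scripts to look and compute and a tool call to move; the robot and the scene stay as the last step left them, time stands still between calls to the robot, and variables do not carry over. Pictures are saved under pics/ and viewed, about 8 in all and at most 12, crops included, and the job is handed in when it is done.

Besides the shell and the picture viewer there is one more tool, called after "Emit:" as name([rows], argument=value, ...), one row to a line, values as JSON. drive_tool: Moves the arm, as the interface text tells. Its arguments: {"type":"object","properties":{"deltas":{"type":"array","items":{"type":"object","properties":{"grip":{"type":"number"},"offset":{"type":"array","items":{"type":"number"}},"spin":{"type":"number"}}}}},"required":["deltas"]}

```bash
mkdir -p pics
cat > h.py <<'E'
import numpy as np, cv2
from scipy.spatial.transform import Rotation as R
from bench import read_state, cams, order, spotter
def snap(c,fn=None):
    im=cams.grab_frame(c)
    if fn: cv2.imwrite('pics/'+fn,im[:,:,::-1])
    return im
def ray(c,uv):
    k=cams.calibration(c); K=np.array([[k['fx'],0,k['cx']],[0,k['fy'],k['cy']],[0,0,1.]])
    p=cv2.undistortPoints(np.array([[uv]],float),K,np.array([k['k1'],0,0,0,0.]))[0,0]
    T=np.array(k['cam_to_world']); return T[:3,3],T[:3,:3]@np.array([p[0],p[1],1])
def onz(c,uv,z):
    o,d=ray(c,uv); return o+d*(z-o[2])/d[2]
def proj(c,P):
    k=cams.calibration(c);K=np.array([[k['fx'],0,k['cx']],[0,k['fy'],k['cy']],[0,0,1.]])
    T=np.linalg.inv(np.array(k['cam_to_world']))
    return cv2.projectPoints(np.atleast_2d(P).astype(float),cv2.Rodrigues(T[:3,:3])[0],T[:3,3],K,np.array([k['k1'],0,0,0,0.]))[0][:,0]
E
python3 - <<'E'
from h import *
np.set_printoptions(precision=4,suppress=True)
s=read_state();print(s)
Z=dict(case=0,lid_tab=.085,lid_hinge=.085,scanner=0,trigger_pad=.11,grip_back=.11,bottle=0,cup=0,stopper=0,dripring=0,corkscrew=0,cork=0,jar=0)
for c in('side','top'):
    snap(c,c+'0.png'); print(c,np.array(cams.calibration(c)['cam_to_world'])[:3])
    for n,z in Z.items():
        for r in spotter.pinpoint(c,n)[:2]: print(n,np.round(r['conf'],2),np.round(r['uv'],1),onz(c,r['uv'],z)[:2])
E
```

```text
{'t': 0.0, 'q': array([ 1.1253,  0.309 ,  1.6352, -0.    ,  1.1997, -0.0697]), 'dq': array([ 0.0003, -0.0001,  0.001 , -0.0005,  0.0006, -0.0008]), 'tau': array([ -0.0006, -41.5265, -27.6663,  -0.0002,   0.0104,   0.    ]), 'eef_pos': array([0.229 , 0.5806, 0.2301]), 'tool_rot': array([-3.1393, -0.0001,  2.7658]), 'ft_force': array([ 0.1179, -1.087 ,  0.475 ]), 'ft_torque': array([-0.0205,  0.0084, -0.0313]), 'finger_gap': 0.08544871658315409}
side [[ 0.7592 -0.4156  0.5009 -0.06  ]
 [-0.6509 -0.4881  0.5815 -0.7794]
 [ 0.0028 -0.7675 -0.6411  0.894 ]]
lid_tab 0.77 [323.4 278. ] [ 0.5007 -0.1423]
lid_hinge 0.79 [396.4 252.7] [ 0.6727 -0.1852]
lid_hinge 0.5 [207.  188.6] [0.4904 0.2902]
scanner 0.97 [239.1 217.9] [0.5408 0.2341]
scanner 0.22 [306.3 209.4] [0.6957 0.1498]
trigger_pad 0.55 [217.9 195. ] [0.479  0.2168]
grip_back 0.94 [210.2 186.1] [0.4851 0.2611]
bottle 0.94 [263.6 173.6] [0.7118 0.3607]
cup 0.9 [309.8 208.8] [0.7043 0.1459]
stopper 0.72 [240.4 274.5] [0.4224 0.0563]
stopper 0.19 [216.2 196.9] [0.5463 0.3521]
dripring 0.56 [311.4 189.7] [0.7638 0.2103]
dripring 0.51 [21
[... 171 characters left out ...]
20.5 265.9] [0.4035 0.1106]
top [[ 0.0119 -0.9952  0.0967  0.4413]
 [-0.9999 -0.0115  0.0048 -0.051 ]
 [-0.0036 -0.0967 -0.9953  1.6183]]
case 0.81 [365.4 239.4] [ 0.6067 -0.1564]
lid_tab 0.9 [360.2 276. ] [ 0.5048 -0.1382]
lid_hinge 0.64 [375.5 200.8] [ 0.6976 -0.1762]
scanner 0.95 [221.6 262.7] [0.5395 0.2284]
trigger_pad 0.51 [221.3 287. ] [0.4723 0.2085]
grip_back 0.6 [197.8 285.2] [0.4759 0.2674]
bottle 0.91 [178.9 201.2] [0.705  0.3494]
cup 0.82 [253.1 204. ] [0.6994 0.1475]
stopper 0.41 [282.9 303.7] [0.4323 0.062 ]
dripring 0.58 [228.3 177.9] [0.7704 0.2168]
corkscrew 0.68 [267.1 318. ] [0.3939 0.1033]
cork 0.53 [465.  304.5] [ 0.4355 -0.4228]
jar 0.89 [474.9 235.3] [ 0.6212 -0.4514]
```

View pics/side0.png

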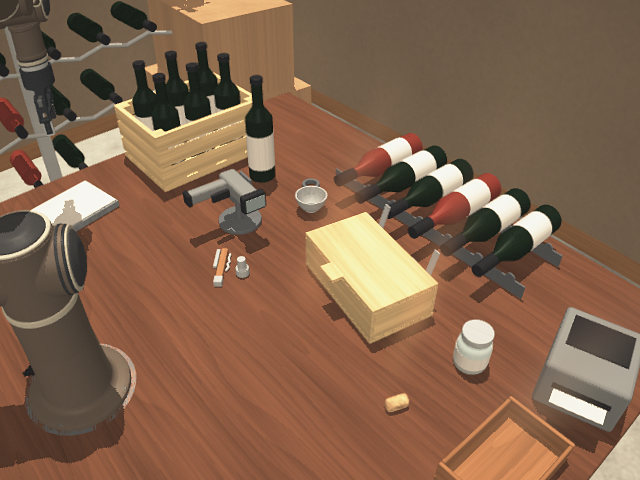

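View pics/top0.png

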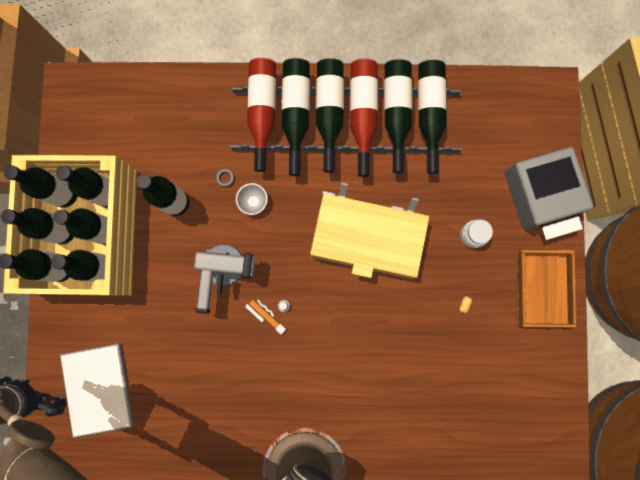

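The case with its front tab is at about (362,271) in the top view. The scanner lies at (222,263) with its grip toward the robot and the black trigger at (220,285). The way to the tab is clear. I'll fit both poses from the masks next.

```bash
cat >> h.py <<'E'
def box(x0,x1,y0,y1,z0,z1): return np.array([[x,y,z] for x in(x0,x1) for y in(y0,y1) for z in(z0,z1)])
a=np.linspace(0,2*np.pi,24)
MODEL=dict(case=[box(-.08,.08,-.1375,.1375,0,.095),box(-.105,-.08,-.025,.025,.085,.095)],
 scanner=[box(-.053,.091,-.0225,.0225,.091,.129),box(-.034,-.006,-.128,-.02,.095,.125),box(.004,.014,-.074,-.026,.099,.121),
  np.array([[.055*np.cos(t),.055*np.sin(t),z] for t in a for z in(0,.012)]),box(-.012,.012,-.012,.012,0,.1)])
def sil(c,n,p):
    m=np.zeros((480*4,640*4),np.uint8); r=R.from_euler('z',p[2]).as_matrix()
    for b in MODEL[n]:
        uv=proj(c,b@r.T+[p[0],p[1],0])*4+1.5
        cv2.fillConvexPoly(m,cv2.convexHull(uv.astype(np.int32)),255)
    return cv2.resize(m,(640,480),interpolation=cv2.INTER_AREA)/255.
def fit(n,p0,masks):
    from scipy.optimize import minimize
    f=lambda p:sum(np.abs(sil(c,n,p)-m).sum()/m.sum() for c,m in masks.items())
    r=minimize(f,p0,method='Nelder-Mead',options=dict(initial_simplex=np.array([p0]+[np.array(p0)+d for d in np.diag([.012,.012,.1])]),xatol=1e-4,fatol=1e-4))
    return r.x,r.fun
E
python3 - <<'E'
from h import *
np.set_printoptions(precision=4,suppress=True)
for n,p0 in(('case',[.608,-.163,-.19]),('scanner',[.54,.231,-1.66])):
    M={}
    for c in('side','top'):
        snap(c); r=spotter.outline_of(c,n); print(n,c,[(round(float(q['conf']),2),q['rect'],int(q['region'].sum())) for q in r[:2]])
        M[c]=r[0]['region'].astype(float)
    for cs in(('side','top'),('side',),('top',)):
        p,e=fit(n,p0,{c:M[c] for c in cs}); print(n,cs,p,e)
        if len(cs)==2: q=p
    im=[]
    for c in('side','top'):
        g=cams.grab_frame(c)[:,:,::-1].copy()
        for m,col in((sil(c,n,q),(0,0,255)),(M[c],(0,255,0))):
            cs,_=cv2.findContours((m>.5).astype(np.uint8),0,2); cv2.drawContours(g,cs,-1,col,1)
        u=proj(c,[q[0],q[1],.08])[0].astype(int); im.append(cv2.resize(g[max(0,u[1]-60):u[1]+60,max(0,u[0]-75):u[0]+75],(400,300),interpolation=0))
    cv2.imwrite(f'pics/f_{n}.png',np.hstack(im))
a,b=cv2.imread('pics/f_case.png'),cv2.imread('pics/f_scanner.png'); cv2.imwrite('pics/fit.png',np.vstack([a,b]))
E
```

```text
case side [(0.7, [303.2, 204.2, 136.9, 136.8], 10764)]
case top [(0.69, [311.6, 182.0, 117.5, 94.7], 7477)]
case ('side', 'top') [ 0.6106 -0.1611 -0.202 ] 0.08772952101822189
case ('side',) [ 0.6102 -0.1623 -0.2101] 0.0424956827770127
case ('top',) [ 0.6102 -0.161  -0.2019] 0.04279686463324129
scanner side [(0.75, [181.3, 167.9, 86.3, 68.6], 2925)]
scanner top [(0.62, [193.7, 244.0, 60.5, 69.2], 2231), (0.27, [139.8, 172.2, 49.7, 42.3], 1396)]
scanner ('side', 'top') [ 0.5358  0.222  -1.6457] 0.17892804868732307
scanner ('side',) [ 0.5373  0.2217 -1.6304] 0.07678766549354785
scanner ('top',) [ 0.5349  0.2222 -1.6559] 0.0899183519216741
```

View pics/fit.png

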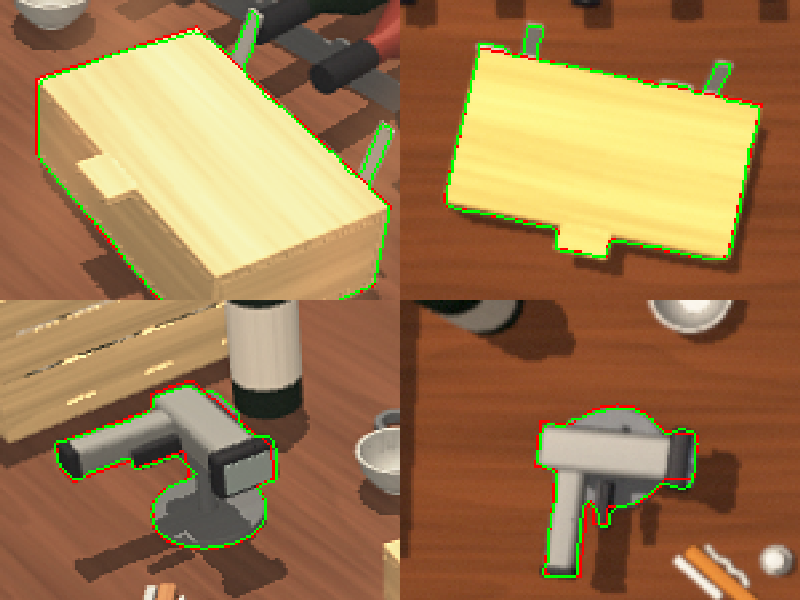

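Emit:
drive_tool([
  {"grip": 1,"offset": [-4.4,-4.7,0],"spin": -1},
  {"grip": 1,"offset": [-8.8,-9.4,0],"spin": -2},
  {"grip": 1,"offset": [-13.2,-14.1,0],"spin": -3},
  {"grip": 1,"offset": [-17.6,-18.8,0],"spin": -4},
  {"grip": 1,"offset": [-22,-23.5,0],"spin": -5},
  {"grip": 1,"offset": [-26.4,-28.2,0],"spin": -6},
  {"grip": 1,"offset": [-30.8,-32.9,0],"spin": -7},
  {"grip": 1,"offset": [-35.2,-37.6,0],"spin": -8},
  {"grip": 1,"offset": [-39.6,-42.3,0],"spin": -9},
  {"grip": 1,"offset": [-44,-47,0],"spin": -9.9},
  {"grip": 1,"offset": [-48.4,-51.7,0],"spin": -9.9},
  {"grip": 1,"offset": [-51,-55,0],"spin": -9.9},
])

```text
t: 3.5
eef_pos: [0.5027, -0.1194, 0.2317]
tool_rot: [3.141, 0.001, 2.938]
ft_force: [1.2, 0.5, -0.3]
finger_gap: 0.0852
```

Emit:
drive_tool([
  {"grip": 1,"offset": [-1.7,-1.9,0],"spin": 0},
  {"grip": 1,"offset": [-1.7,-1.9,4],"spin": 0},
  {"grip": 1,"offset": [-1.7,-1.9,8],"spin": 0},
  {"grip": 1,"offset": [-1.7,-1.9,12],"spin": 0},
  {"grip": 1,"offset": [-1.7,-1.9,13],"spin": 0},
  {"grip": 1,"offset": [-1.7,-1.9,13],"spin": 0},
])

```text
t: 4.25
eef_pos: [0.5157, -0.1414, 0.1017]
tool_rot: [3.141, 0.001, 2.938]
ft_force: [1.2, -1.2, 0.2]
finger_gap: 0.0855
```

Run:
```python
from h import *
a,b=snap('side'),snap('top')
s=read_state(); print(s['eef_pos'],s['tool_rot'],s['ft_force'])
f=lambda g,c: cv2.resize(g[c[1]-60:c[1]+60,c[0]-60:c[0]+60],(400,400),interpolation=cv2.INTER_CUBIC)
cv2.imwrite('pics/g1.png',np.hstack([f(a,(335,265)),f(b,(365,260))])[:,:,::-1])
```

```text
[ 0.51729947 -0.14196191  0.10351203] [-3.14134981  0.00476935  2.93827979] [-0.55020623 -0.40017297 -0.65659024]
```

View pics/g1.png

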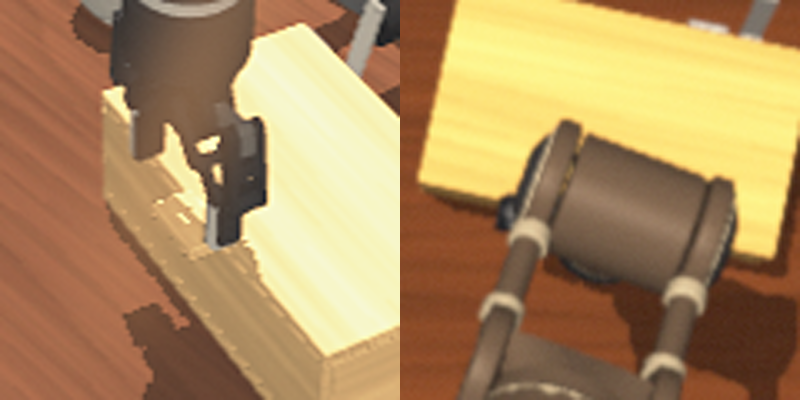

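The fingers straddle the tab, with the near fingertip at about (222,245) in the left crop, just off the tab's side. Next I go down and pinch.

Emit:
drive_tool([
  {"grip": 1,"offset": [0,0,1.5],"spin": 0},
  {"grip": 1,"offset": [0,0,2.7],"spin": 0},
  {"grip": 1,"offset": [0,0,2.7],"spin": 0},
  {"grip": 0.5,"offset": [0,0,2.7],"spin": 0},
  {"grip": 0.5,"offset": [0,0,2.7],"spin": 0},
  {"grip": 0.5,"offset": [0,0,2.7],"spin": 0},
  {"grip": 0.5,"offset": [0,0,2.7],"spin": 0},
  {"grip": 0.5,"offset": [0,0,2.7],"spin": 0},
])

```text
t: 5.35
eef_pos: [0.5178, -0.1415, 0.0773]
tool_rot: [3.141, 0.005, 2.938]
ft_force: [-0.9, 2.8, 7.2]
finger_gap: 0.0484
```

Emit:
drive_tool([
  {"grip": 0.5,"offset": [-0.05,0,-0.87],"spin": 0},
  {"grip": 0.5,"offset": [-0.14,0,-1.74],"spin": 0},
  {"grip": 0.5,"offset": [-0.28,0,-2.6],"spin": 0},
  {"grip": 0.5,"offset": [-0.45,0,-3.47],"spin": 0},
  {"grip": 0.5,"offset": [-0.68,0,-4.3],"spin": 0},
  {"grip": 0.5,"offset": [-0.93,0,-5.15],"spin": 0},
  {"grip": 0.5,"offset": [-1.58,0,-6.78],"spin": 0},
  {"grip": 0.5,"offset": [-1.58,0,-6.78],"spin": 0},
])

```text
t: 6.35
eef_pos: [0.5343, -0.1449, 0.1459]
tool_rot: [3.141, 0.008, 2.937]
ft_force: [6.3, 0.3, -7.5]
finger_gap: 0.0487
```

Run:
```python
from h import *
a=snap('side')
s=read_state(); print(s['eef_pos'],s['tool_rot'],s['ft_force'])
cv2.imwrite('pics/g2.png',cv2.resize(a[130:370,220:480],(520,480))[:,:,::-1])
```

```text
[ 0.5339937  -0.1448027   0.14527973] [3.14064315 0.00807827 2.93705634] [ 5.04826868  0.61087031 -6.30092887]
```

View pics/g2.png

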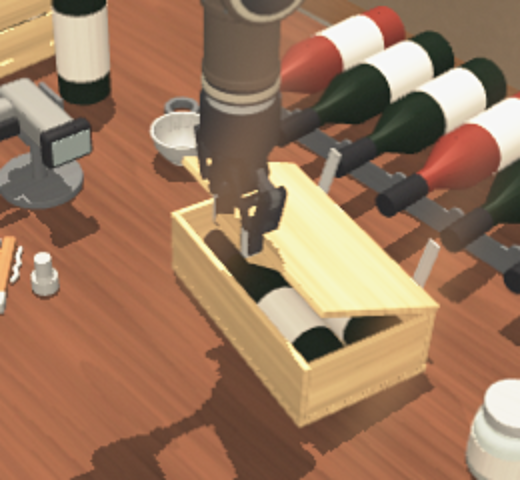

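The lid is up about 0.4 rad and pinched firmly, with both bottles visible inside. I'll keep following the arc.

Emit:
drive_tool([
  {"grip": 0.5,"offset": [-0.8,0,-1.55],"spin": 0},
  {"grip": 0.5,"offset": [-1.76,0,-3.0],"spin": 0},
  {"grip": 0.5,"offset": [-2.86,0,-4.38],"spin": 0},
  {"grip": 0.5,"offset": [-4.09,0,-5.62],"spin": 0},
  {"grip": 0.5,"offset": [-5.43,0,-6.74],"spin": 0},
  {"grip": 0.5,"offset": [-6.89,0,-7.72],"spin": 0},
  {"grip": 0.5,"offset": [-8.43,0,-8.54],"spin": 0},
  {"grip": 0.5,"offset": [-10.04,0,-9.21],"spin": 0},
  {"grip": 0.5,"offset": [-10.04,0,-9.21],"spin": 0},
])

```text
t: 7.52
eef_pos: [0.6304, -0.1645, 0.236]
tool_rot: [3.14, 0.003, 2.938]
ft_force: [1.4, 0.4, -10.9]
finger_gap: 0.048
```

Emit:
drive_tool([
  {"grip": 0.5,"offset": [-1.68,0,-0.51],"spin": 0},
  {"grip": 0.5,"offset": [-3.4,0,-0.84],"spin": 0},
  {"grip": 0.5,"offset": [-5.14,0,-1.0],"spin": 0},
  {"grip": 0.5,"offset": [-6.0,0,-1.0],"spin": 0},
  {"grip": 0.5,"offset": [-6.89,0,-0.99],"spin": 0},
  {"grip": 0.5,"offset": [-7.76,0,-0.9],"spin": 0},
  {"grip": 0.5,"offset": [-8.63,0,-0.8],"spin": 0},
  {"grip": 0.5,"offset": [-9.3,0,-0.67],"spin": 0},
  {"grip": 0.5,"offset": [-10.0,0,-0.52],"spin": 0},
  {"grip": 0.5,"offset": [-10.5,0,-0.39],"spin": 0},
  {"grip": 0.5,"offset": [-10.5,0,-0.39],"spin": 0},
])

```text
t: 8.9
eef_pos: [0.7349, -0.186, 0.2415]
tool_rot: [3.14, 0.007, 2.939]
ft_force: [1.5, 2.5, 1.6]
finger_gap: 0.044
```

Run:
```python
from h import *
a,b=snap('side'),snap('top')
s=read_state(); print(s['eef_pos'],s['tool_rot'],s['ft_force'])
cv2.imwrite('pics/g3.png',np.hstack([cv2.resize(a[130:370,260:460],(400,480)),cv2.resize(b[140:308,310:450],(400,480))])[:,:,::-1])
```

```text
[ 0.73434328 -0.18592277  0.24156439] [3.1400635  0.00621319 2.93843153] [0.27942475 2.25173895 1.70045097]
```

View pics/g3.png

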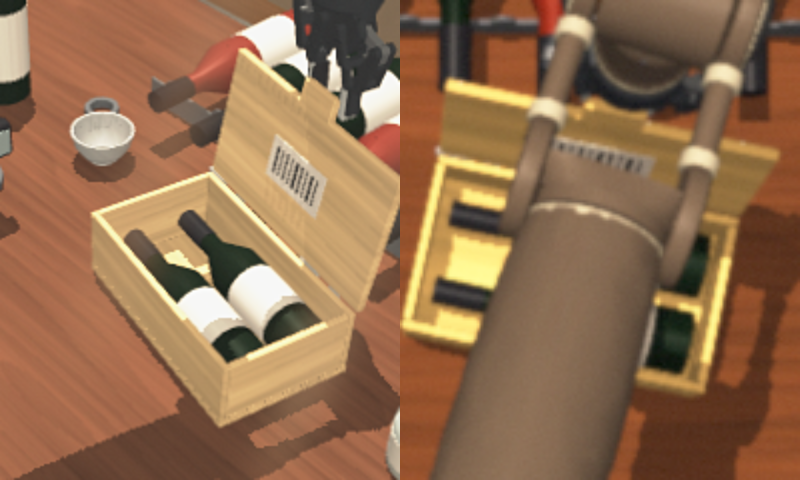

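The lid is past upright with its barcode label showing, and the fingers are still at the tab. I'll open slowly and go straight up.

Emit:
drive_tool([
  {"grip": 0.6,"offset": [0,0,0],"spin": 0},
  {"grip": 0.75,"offset": [0,0,0],"spin": 0},
  {"grip": 1,"offset": [0,0,0],"spin": 0},
  {"grip": 1,"offset": [0,0,0],"spin": 0},
  {"grip": 1,"offset": [0,0,0],"spin": 0},
  {"grip": 1,"offset": [0,0,-1.5],"spin": 0},
  {"grip": 1,"offset": [0,0,-3],"spin": 0},
  {"grip": 1,"offset": [0,0,-5],"spin": 0},
  {"grip": 1,"offset": [0,0,-7],"spin": 0},
  {"grip": 1,"offset": [0,0,-8],"spin": 0},
  {"grip": 1,"offset": [0,0,-8],"spin": 0},
])

```text
t: 10.38
eef_pos: [0.7344, -0.1861, 0.3235]
tool_rot: [3.14, 0.009, 2.938]
ft_force: [0.8, -0.0, 0.5]
finger_gap: 0.0856
```

Run:
```python
from h import *
from scipy.optimize import minimize
a,b=snap('side'),snap('top')
s=read_state(); print(s['eef_pos'],s['tool_rot'],s['ft_force'])
print([(c,r['conf'],r['uv']) for c in('side','top') for r in spotter.pinpoint(c,'lid_tab')[:2]])
p=(.6105,-.161,-.203);r=R.from_euler('z',p[2]).as_matrix()
for th in(1.57,1.7,1.78,1.85):
    l=np.array([.08-.185*np.cos(th),0,.085+.185*np.sin(th)]); P=r@l+[p[0],p[1],0]
    print(th,[proj(c,P)[0] for c in('side','top')])
cv2.imwrite('pics/g4.png',np.hstack([cv2.resize(a[130:370,260:460],(400,480)),cv2.resize(b[140:308,310:450],(400,480))])[:,:,::-1])
```

```text
[ 0.73349414 -0.18584304  0.320911  ] [3.13994046 0.00505939 2.93841236] [-0.11444058 -0.57413373 -0.96314698]
[('side', 0.77, [426.0, 174.1]), ('top', 0.68, [389.4, 172.2]), ('top', 0.39, [472.7, 233.9])]
1.57 [array([407.14257239, 176.91722215]), array([382.60812118, 191.23738757])]
1.7 [array([416.74874637, 174.43638745]), array([384.69694593, 181.14063425])]
1.78 [array([422.40707138, 173.60111597]), array([385.89235128, 175.17209912])]
1.85 [array([427.15999107, 173.29930353]), array([386.87239877, 170.15215016])]
```

View pics/g4.png

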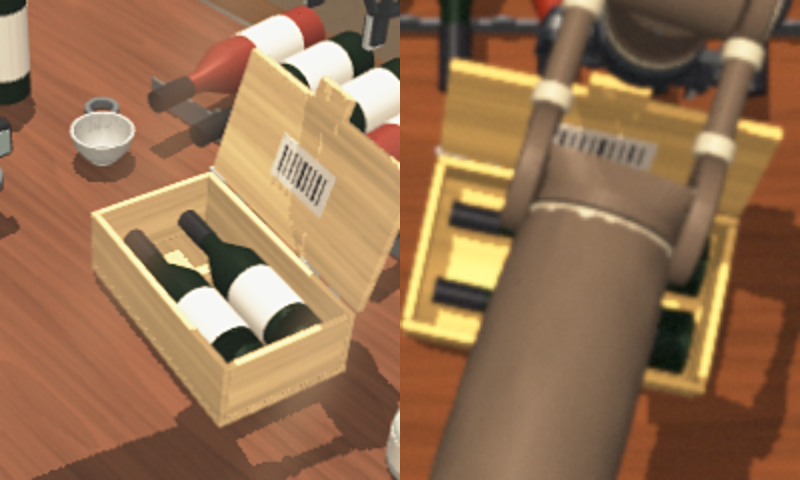

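The lid leans on its stop: the detected tab pixels (426,174) and (389,172) match about 1.84 rad. Next is the scanner.

Emit:
drive_tool([
  {"grip": 1,"offset": [3.3,3.6,0],"spin": 0},
  {"grip": 1,"offset": [6.6,7.2,0],"spin": -1},
  {"grip": 1,"offset": [9.9,10.8,0],"spin": -2},
  {"grip": 1,"offset": [13.4,14.4,0],"spin": -3},
  {"grip": 1,"offset": [16.8,18,0],"spin": -4},
  {"grip": 1,"offset": [20.2,21.6,0],"spin": -5},
  {"grip": 1,"offset": [23.5,25.2,0],"spin": -6},
  {"grip": 1,"offset": [26.8,28.8,1],"spin": -7.1},
  {"grip": 1,"offset": [30.2,32.4,4],"spin": -7.1},
  {"grip": 1,"offset": [32.8,35.2,8],"spin": -7.1},
  {"grip": 1,"offset": [33.5,36.2,12],"spin": -7.1},
  {"grip": 1,"offset": [33.5,36.2,12],"spin": -7.1},
])

```text
t: 12.08
eef_pos: [0.4746, 0.2359, 0.1952]
tool_rot: [-3.138, -0.005, 3.064]
ft_force: [-0.4, 0.2, -0.0]
finger_gap: 0.0858
```

Run:
```python
from h import *
a,b=snap('side'),snap('top')
s=read_state(); print(s['eef_pos'],s['tool_rot'],s['ft_force'])
for c in('side','top'):
  print(c,[(n,round(float(r['conf']),2),onz(c,r['uv'],z)[:2]) for n,z in(('trigger_pad',.11),('grip_back',.11),('scanner',0)) for r in spotter.pinpoint(c,n)[:1]])
cv2.imwrite('pics/g5.png',np.hstack([cv2.resize(a[120:260,150:290],(400,400),interpolation=2),cv2.resize(b[210:350,150:290],(400,400),interpolation=2)])[:,:,::-1])
```

```text
[0.47902274 0.23627579 0.19976986] [3.14074612 0.00392052 3.06255505] [ 0.71976107 -0.96379154 -0.09210117]
side [('trigger_pad', 0.77, array([0.48012547, 0.21370141])), ('grip_back', 0.62, array([0.47720724, 0.26230163])), ('scanner', 0.94, array([0.53324435, 0.22622784]))]
top [('trigger_pad', 0.59, array([0.47323151, 0.20953223])), ('grip_back', 0.55, array([0.47593831, 0.26814541])), ('scanner', 0.9, array([0.52825335, 0.22621223]))]
```

View pics/g5.png

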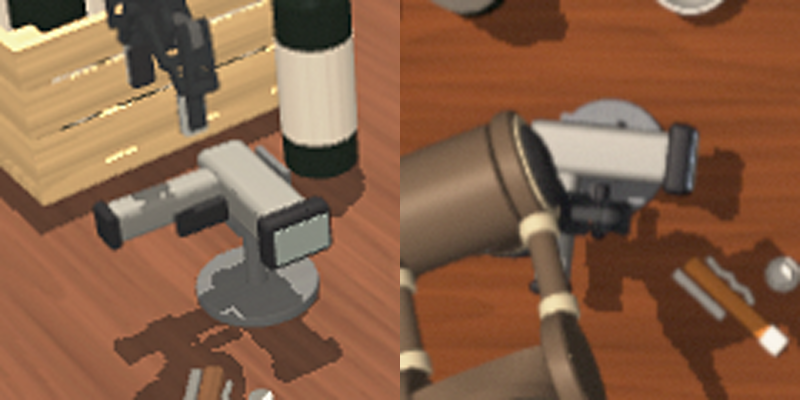

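The fingers are above the grip, one on each side of it. In the left crop the trigger is the dark bar at (205,215) and the fingertip is at (192,128). Now I descend.

Emit:
drive_tool([
  {"grip": 1,"offset": [0,0.1,3],"spin": 0},
  {"grip": 1,"offset": [0,0.1,6],"spin": 0},
  {"grip": 1,"offset": [0,0.1,8],"spin": 0},
  {"grip": 1,"offset": [0,0.1,10],"spin": 0},
  {"grip": 1,"offset": [0,0.1,10.9],"spin": 0},
  {"grip": 1,"offset": [0,0.1,10.9],"spin": 0},
])

```text
t: 13.22
eef_pos: [0.4807, 0.2373, 0.0919]
tool_rot: [3.139, 0.006, 3.061]
ft_force: [0.7, 1.0, 0.0]
finger_gap: 0.0852
```

Run:
```python
from h import *
a,b=snap('side'),snap('top')
s=read_state(); print(s['eef_pos'],s['tool_rot'],s['ft_force'])
cv2.imwrite('pics/g6.png',np.hstack([cv2.resize(a[150:250,160:260],(400,400),interpolation=2),cv2.resize(b[230:330,170:270],(400,400),interpolation=2)])[:,:,::-1])
```

```text
[0.48156337 0.23776076 0.09290773] [3.13833791 0.00802649 3.06120203] [ 0.97972481 -0.95652747 -0.07026512]
```

View pics/g6.png

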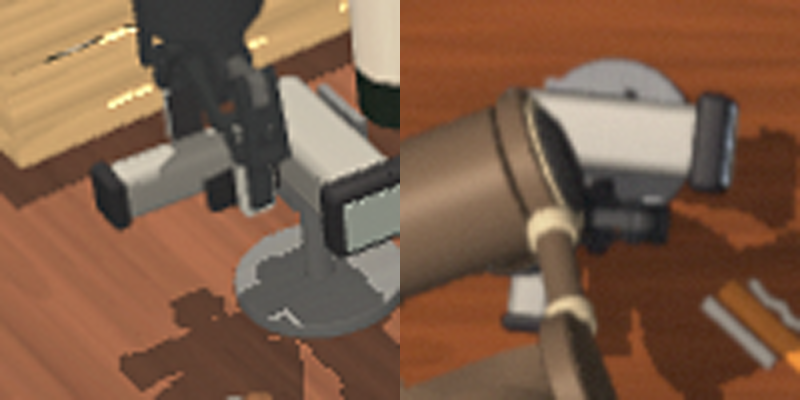

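The fingers straddle the grip and trigger at mid height, with the trigger's free end visible at (215,190). I'll close almost to contact and read the side force for centring.

Emit:
drive_tool([
  {"grip": 0.8,"offset": [0.2,0,0.2],"spin": 0},
  {"grip": 0.7,"offset": [0.2,0,0.2],"spin": 0},
  {"grip": 0.7,"offset": [0.2,0,0.2],"spin": 0},
  {"grip": 0.7,"offset": [0.2,0,0.2],"spin": 0},
])

```text
t: 13.82
eef_pos: [0.4797, 0.238, 0.091]
tool_rot: [3.138, 0.008, 3.061]
ft_force: [-0.3, 0.6, -0.0]
finger_gap: 0.0597
```

Emit:
drive_tool([
  {"grip": 0.5,"offset": [0,0,0],"spin": 0},
  {"grip": 0.5,"offset": [0,0,0],"spin": 0},
  {"grip": 0.5,"offset": [0,0,0],"spin": 0},
])

```text
t: 14.2
eef_pos: [0.4789, 0.2391, 0.0918]
tool_rot: [3.136, 0.006, 3.055]
ft_force: [-2.9, 3.8, 5.4]
finger_gap: 0.0468
```

The gap has stopped at 47 mm (commanded 42.5), so the trigger is fully in and the side force is small. I'll hold a little longer, release, and clear upward.

Emit:
drive_tool([
  {"grip": 0.5,"offset": [0,0,0],"spin": 0},
  {"grip": 0.5,"offset": [0,0,0],"spin": 0},
  {"grip": 0.5,"offset": [0,0,0],"spin": 0},
  {"grip": 1,"offset": [0,-0.1,0],"spin": 0},
  {"grip": 1,"offset": [0,-0.1,0],"spin": 0},
  {"grip": 1,"offset": [0,-0.1,0],"spin": 0},
  {"grip": 1,"offset": [0,-0.1,0],"spin": 0},
  {"grip": 1,"offset": [0,-0.1,-4],"spin": 0},
  {"grip": 1,"offset": [0,-0.1,-8],"spin": 0},
  {"grip": 1,"offset": [0,-0.1,-13],"spin": 0},
  {"grip": 1,"offset": [3,-0.1,-17],"spin": 0},
  {"grip": 1,"offset": [6,-0.1,-18],"spin": 0},
])

```text
t: 15.7
eef_pos: [0.4193, 0.2433, 0.2753]
tool_rot: [3.132, 0.012, 3.055]
ft_force: [0.2, -1.0, -0.7]
finger_gap: 0.0852
```

Run:
```python
from h import *
np.set_printoptions(precision=3,suppress=True)
snap('side','e_side.png');b=snap('top')
s=read_state(); print(s['t'],s['eef_pos'],s['ft_force'],s['finger_gap'])
for n in('lid_tab','trigger_pad','bottle','cup','stopper','dripring','corkscrew','cork','jar'):
  for c in('side','top'):
    r=spotter.pinpoint(c,n)[:1]; 
    if r: print(n,c,round(float(r[0]['conf']),2),np.array(r[0]['uv']))
```

```text
15.8 [0.417 0.243 0.273] [-0.266  0.734  0.858] 0.08552233908531824
lid_tab side 0.97 [428.2 172.3]
lid_tab top 0.88 [387.7 169.4]
trigger_pad side 0.51 [217.6 194.4]
trigger_pad top 0.67 [220.5 287.1]
bottle side 0.59 [264.3 173.8]
bottle top 0.73 [282.9 302.5]
cup side 0.84 [309.3 210.5]
stopper side 0.79 [240.8 277.2]
stopper top 0.51 [281.2 304.2]
dripring side 0.45 [309.7 189.1]
dripring top 0.42 [226.9 178.2]
corkscrew side 0.63 [223.6 267.3]
corkscrew top 0.57 [266.  317.2]
cork top 0.69 [466.5 306.4]
jar side 0.67 [467.7 363. ]
jar top 0.69 [474.  236.7]
```

View pics/e_side.png

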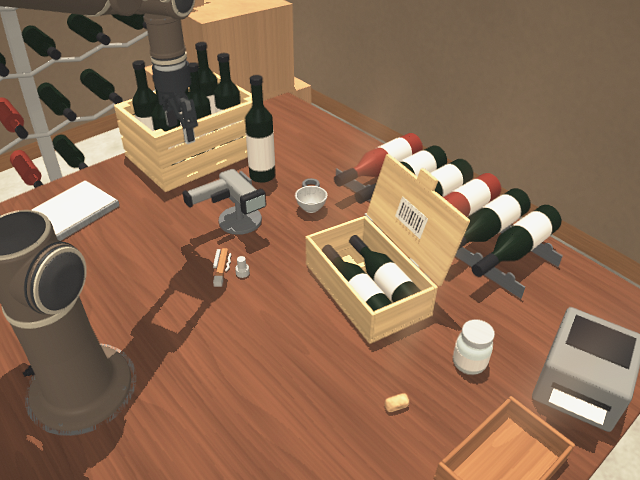

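The lid leans open on its stop (tab at (428,172)), the trigger is released, and every bystander is in place with the gripper clear of everything. I'm handing in.

```bash
python3 -c "
from bench import order
print(order.hand_in())"
```

```text
the job is handed in; nothing more can be done
None
```

The lid is open and leaning on its stop, the scanner's trigger has been squeezed and released, and the job is handed in at about 16 s of the 50 s limit.

- **Lid:** I pinched the front tab by its sides, followed the hinge arc and let go near the stop. The final detections, (428,172) in the side view and (388,169) in the top view, fit about 1.85 rad. Near the end of the arc the finger gap dropped from 48 to 44 mm, so the tab may have partly slipped. The pictures showed the lid following the fingers to the stop.
- **Scanner:** The fingers stalled at 47 mm, short of their 42.5 mm target, which fits a fully squeezed trigger. Force at the wrist stayed under 10 N. I estimate the hold at 0.5–0.6 s; I could not read the trigger angle directly. Afterwards the trigger was back at its starting pixels.
- **Bystanders:** Nearly all detections were within about 3 pixels of the start. The top-view detection of the bottle was wrong: it landed on the stopper. The cup had no top-view detection at the end. The side view, by detection and picture, shows both where they stood.
- **Final state:** The gripper is clear of everything.

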